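# Scrape the heel blocks off the bench shovel into the red box

### The job

Pick up the bench shovel by its wooden handle with the two heel blocks riding on its blade, press the blade's front edge down on the rim of the red box while both blocks are still on it, then tip the blade, keeping its edge at the rim until both blocks have slid off into the box. Then lay the empty shovel down flat on the marble slab again and let go. Never touch the blocks with the gripper, and leave everything else on the bench as it stands.

Things in the scene. Friction and masses are not known exactly. Their poses are not given: they have to be found in the camera images.
- shovel: flat bench shovel of grey sheet steel with wooden handle, 260 mm long, 0.3 kg, loose. Origin: centre of the blade's flat underside (z = 0); x points from the handle to the open front edge, y across, z up. Blade 130 mm (x) by 140 mm (y), 3 mm thick; side walls 18 mm high, back wall 26 mm high, all 3 mm thick; no wall at the front edge (x = +65 mm)
- shovel_edge (a point): middle of the blade's front edge, at its underside: shovel x = +65 mm, y = 0, z = 0; axes as the shovel's. The blocks slide fairly easily on the steel: they start when the front edge is tipped down 15 to 23 degrees and go surely at 35 to 40
- shovel_grip (a point): grip point on the handle, from above with a finger on each side: shovel x = -125, y = 0, z = 35 mm; axes as the shovel's. Handle: bar 22 x 22 mm, x = -65 to -195 mm, axis at z = 35 mm, parallel to the blade; a thin foot 30 mm wide under its rear end keeps the lying shovel level. The mass centre lies about 90 mm ahead: grip firmly (80 N)
- heel_a: shoe-heel block of pale wood with a black rubber top piece (black from above), D-shaped, 65 mm long, 50 mm wide, 20 mm thick, 28 to 56 g, lying on the shovel's blade, on its left half (+y of the shovel) at the start; origin at its underside, 30 mm from its flat end, x along its length
- heel_b: the second heel block, the same as heel_a, on the right half of the blade (-y of the shovel) at the start
- bin: open red plastic box, fixed to the bench: 200 mm (x) by 150 mm (y) outside, 70 mm high, walls and floor 5 mm thick; origin under its centre, x along its long side, z up. Stands left or right of the robot's middle, the slab on the other side
- bin_rim (a point): centre of the red box's mouth, at rim height (70 mm above the bench); axes as the box's
- slab: marble slab fixed on the bench, 320 mm (x) by 210 mm (y), 15 mm thick; origin under its centre, so its top is at z = 15 mm; the shovel lies on it at the start
- whetstone: blue-grey whetstone, a block 150 x 50 x 30 mm, lying on the bench between the stone slab and the red box; origin under its centre, x along its length
- glue_jar: large white plastic jar, 90 mm across, 150 mm tall, at the far side of the bench; origin under its centre
- red_lid_jar: pale jar with a red lid, 72 mm across, 110 mm tall, at the far side; origin under its centre
- nail_tin: round dark tin of nails, 84 mm across, 32 mm high, near the robot's base; origin under its centre
- hammer: hammer lying on the bench towards the right edge; origin under its middle, x from handle to head
- paste_brush: brush lying on the bench towards the left edge; origin under its middle
- sole_tin: empty rectangular dark tin tray 110 x 75 x 30 mm, at the far side; origin under its centre
There are look-alikes about, which are no part of the job. What is shaped like the heel_b but orange or purple is not meant.

How it is judged:
By the outcome, as a careful person would: the job done as asked, in the order asked, and still so for the second after the job is handed in, with the robot touching nothing.
It also fails if it takes over 64 s, if anything falls off the work surface, if the arm or the gripper's body presses on something with over 40 N, if the wrist force passes 120 N, or if a joint passes its speed limit or range.

### The arm

A 7-joint arm with a two-finger parallel gripper is mounted at the origin on the work surface. World frame = base frame: x ahead of the robot, y to its left, z up, the work surface at z = 0. Lengths are in m, angles in rad, forces in N, time in s.
With the tool pointing down it reaches from about 0.4 to 0.85 m from the base axis. Payload 10.4 kg.
Tool frame: the origin (TCP) lies between the finger pads; the fingertips stand 25 mm ahead of it and the grasp point (between the pads) lies 6 mm ahead of it; z points along the fingers, y is the line along which they close (so a half turn about z gives the same grasp; the last joint's range is limited). The gripper opens to 85 mm and grips with 20 to 120 N. Pads are 22 mm wide; open, the fingers measure 114 mm over their backs; the gripper's body (76 mm by 85 mm) begins 54 mm behind the grasp point. The pads swing forward as they close: fully open they stand 13 mm farther back than shut.
Start: joints at [-1.247, 0.332, -0.065, 1.46, 0.022, 1.35, -0.088], TCP at [0.212, 0.588, 0.256] pointing down, gripper open.
Joint ranges: [-2.6, 2.6], [-0.5, 2.12], [-1.47, 1.34], [0.16, 2.42], [-1.27, 4.41], [0.06, 2.06], [-2.6, 2.6]. Speed limits (rad/s): [2.22, 2.22, 2.79, 2.79, 3.14, 3.14, 3.14].

### API

Orientations are given as a 3x3 rotation matrix whose columns are the frame's x, y, z axes.
In Python, from workcell import r gives the robot as it stands.
- The arm moves only by the shell command python3 -m pendant 'ROWS' [OPENING]. ROWS is JSON, a list of rows, each a list of 6 numbers: the shift along the tool's x, y, z in mm, then the turn, a rotation vector about the tool's x, y, z in degrees. In form: [[tx, ty, tz, rx, ry, rz], ...]. A call has 1 to 12 rows; each row shifts and turns the commanded pose from where the row before left it, along the tool's axes as they then stand; what a row does not reach is not made up. A row lasts 1/8 s, in which the tool goes at most 62.5 mm and 10.7 degrees, less where a joint would pass 70% of its speed; a pose out of reach is approached as far as the arm can. A call with a gripper value outside its range is refused whole. OPENING is the gripper's target within -1 to 1 (shut at 1, half-way at 0, fully open at -1), set as the call begins (- or left out, the last holds). The fingers move at their own pace and stop on an object; the grip force is fixed at half the most. Time passes only in rows, so rows that do not move let the fingers close. It gives the time, the measured TCP pose, the force, the opening and the grip force at its end, in the units of the state.
- r.observe(): the state, without advancing time (a new reading comes with each control period).
- r.get_image(name): name is "scene" or "top" or "wrist"; returns the picture (400x640x3 uint8, red, green, blue); there is no depth.
- r.camera_info(name): a dict with "fx", "fy", "cx", "cy" (pixels), "k1" (the pictures are not rectified: a ray, as slopes to the right and down, at radius r is drawn at 1 + k1 r^2 times it, then the intrinsics apply), "extrinsics" (4x4, takes a point from world to camera coordinates); the wrist camera has in their place "tool_from_camera" (4x4, takes a point from camera to tool coordinates, whose origin is the TCP and whose axes are the flange's). Camera axes: x right, y down, z forward; pixel columns grow to the right and rows downward; lengths in m; the calibration is good to about 2 mm. A picture is of the moment at which its call begins: read the wrist's pose just before it. camera_info takes no time and is no camera call.
- r.sign_off(): hands the job in; it is judged then, once.
Trained networks look in the newest picture that a camera, given by its name, has taken for a name from the list of things; names that differ only in an ending like _2 or _b are one class to them, and where a whole thing is asked for, a point or a joint stands for the part that bears it (a point fixed in the world has none). Each returns a list of dicts, best first, with "p" (0 to 1); they miss things now and then, are a little off and sometimes report something else, mostly with a low value. They report only what shows in the picture. A call takes as long as a camera call. They do not tell look-alikes from the thing itself.
- r.spot_in(camera, label): "box" ([left, top, width, height] in pixels, round what is visible of it).
- r.outline_of(camera, label): "mask" (400x640 bool, what is visible of it) and "box" ([left, top, width, height] in pixels, round what is visible of it).
- r.place_of(camera, label): "point" ([column, row] in pixels: a listed point, or the origin of a listed thing).
The state is a dict: "time": time; "joint_pos": joint angles; "joint_vel": joint speeds; "effort": joint torques, N m; "position": TCP position; "tool_rot": TCP orientation; "ft_force": force on the tool from outside, world axes, zero at the start; "ft_torque": the same for the moment, N m; "finger_gap": opening from 0.0 (shut) to 1.0 (fully open); "grip_force": force on a finger pad.
Only numpy, scipy, OpenCV 4.12 (cv2) and the standard library are available. Lean on these libraries where they do the work, as an engineer would, in place of code of your own. Each camera call takes 0.05 s, during which the arm holds its last target. There are 200 camera calls.

## Working session

There is one attempt and no reset: what is moved stays moved. The work goes in short steps, Python scripts to look and compute and a shell command to move; the robot and the scene stay as the last step left them, time stands still between calls to the robot, and variables do not carry over. Pictures are saved under pics/ and viewed, at most 10 in all, crops included, and the job is handed in when it is done.

```bash
mkdir -p pics; cat > h.py <<'E'
from workcell import r
import numpy as np, cv2
def ray(cam,px,state=None):
    c=r.camera_info(cam)
    K=np.array([[c["fx"],0,c["cx"]],[0,c["fy"],c["cy"]],[0,0,1]])
    d=np.array([(px[0]-c["cx"])/c["fx"],(px[1]-c["cy"])/c["fy"]])
    u=d.copy()
    for _ in range(20): u=d/(1+c["k1"]*(u@u))
    v=np.array([u[0],u[1],1])
    if cam=="wrist":
        T=np.array(c["tool_from_camera"]); s=state; R=np.array(s["tool_rot"]);p=np.array(s["position"])
        return p+R@T[:3,3], R@T[:3,:3]@v
    E=np.array(c["extrinsics"]); Ri=E[:3,:3].T
    return -Ri@E[:3,3], Ri@v
def onz(cam,px,z,state=None):
    o,d=ray(cam,px,state); return o+d*(z-o[2])/d[2]
def proj(cam,P,state=None):
    c=r.camera_info(cam); P=np.array(P,float)
    if cam=="wrist":
        T=np.array(c["tool_from_camera"]);R=np.array(state["tool_rot"])
        q=R.T@(P-state["position"]); q=T[:3,:3].T@(q-T[:3,3])
    else:
        E=np.array(c["extrinsics"]); q=E[:3,:3]@P+E[:3,3]
    u=q[:2]/q[2]; u=u*(1+c["k1"]*(u@u))
    return np.array([c["fx"]*u[0]+c["cx"],c["fy"]*u[1]+c["cy"]])
def save(im,n): cv2.imwrite("pics/"+n,cv2.cvtColor(im,cv2.COLOR_RGB2BGR))
E
python3 - <<'E'
from h import *
np.set_printoptions(precision=4,suppress=True)
s=r.observe(); print(s)
for c in ("scene","top"): 
    save(r.get_image(c),c+"1.png")
    if c=="top":
        for l,z in (("shovel",.015),("shovel_edge",.015),("shovel_grip",.05),("heel_a",.02),("bin",0),("bin_rim",.07),("whetstone",0),("slab",0)):
            for q in r.place_of(c,l)[:3]: print(l,q["p"],q["point"],onz(c,q["point"],z))
E
```

```text
{'time': 0.0, 'joint_pos': array([-1.2466,  0.3329, -0.0647,  1.4609,  0.0216,  1.3499, -0.0885]), 'joint_vel': array([-0.    ,  0.0009, -0.0003,  0.001 ,  0.0004,  0.0001, -0.001 ]), 'effort': array([  0.0007, -62.5456,   0.0492, -39.1597,   0.0162,   0.0101,
         0.0001]), 'position': array([0.2123, 0.5875, 0.2555]), 'tool_rot': array([[-0.9405,  0.3399, -0.0004],
       [ 0.3399,  0.9405, -0.0014],
       [-0.0001, -0.0014, -1.    ]]), 'ft_force': array([-0.2745, -0.2274, -0.2571]), 'ft_torque': array([ 0.0244, -0.0473,  0.0068]), 'grip_force': 0.0, 'finger_gap': 1.0023636175124873}
shovel 0.81 [238.9, 179.2] [0.5678 0.2422 0.015 ]
shovel_edge 0.64 [242.7, 158.4] [0.6306 0.2303 0.015 ]
shovel_grip 0.69 [233.8, 221.1] [0.442  0.2499 0.05  ]
shovel_grip 0.69 [495.0, 186.2] [ 0.5229 -0.5088  0.05  ]
heel_a 0.87 [210.0, 294.3] [0.2303 0.3291 0.02  ]
heel_a 0.82 [253.2, 182.9] [0.5548 0.1983 0.02  ]
heel_a 0.74 [226.4, 180.8] [0.5633 0.2787 0.02  ]
bin 0.68 [397.7, 195.1] [ 0.5083 -0.2346  0.    ]
bin 0.25 [239.3, 206.1] [0.4877 0.2451 0.    ]
bin 0.21 [284.4, 105.9] [0.7939 0.1031 0.    ]
bin_rim 0.98 [403.0, 196.3] [ 0.4994 -0.2365  0.07  ]
whetstone 0.94 [321.6, 163.0] [ 0.6124 -0.0073  0.    ]
slab 0.83 [237.6, 204.4] [0.4929 0.2502 0.    ]
```

View pics/top1.png

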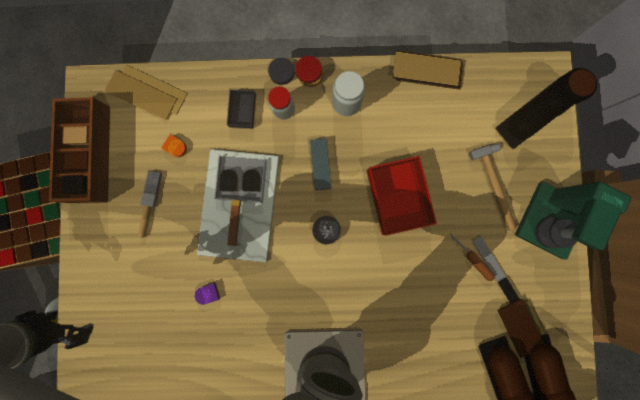

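View pics/scene1.png

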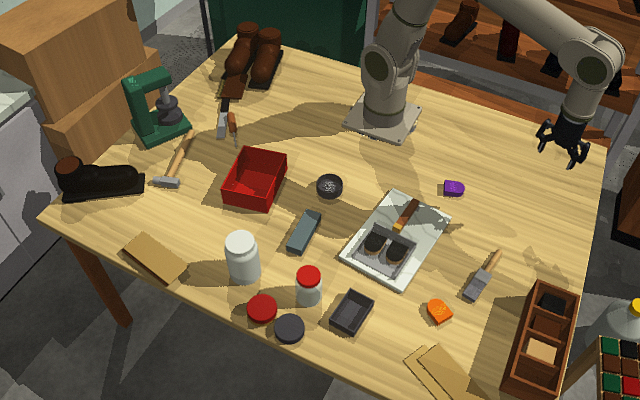

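The shovel is at top (239,180), with its two black heels at (228,181) and (253,183). The look-alikes are the orange block at (175,146) and the purple block at (207,293). The red box is at (402,196), the whetstone at (321,163) and the round tin of nails at (326,230). I'm choosing the black pair on the blade and will check it in a crop while measuring the coarse poses.

```bash
cat >> h.py <<'E'
from scipy.spatial.transform import Rotation as Ro
np.set_printoptions(precision=4,suppress=True)
def rows(pos,R,n,s=None):
    """n equal rows from the measured pose to the target: straight screw"""
    from scipy.linalg import fractional_matrix_power as fp
    s=s or r.observe()
    A=np.eye(4);A[:3,:3]=s["tool_rot"];A[:3,3]=s["position"]
    B=np.eye(4);B[:3,:3]=R;B[:3,3]=pos
    T=np.real(fp(np.linalg.inv(A)@B,1/n))
    return np.r_[T[:3,3]*1e3,np.degrees(Ro.from_matrix(T[:3,:3]).as_rotvec())].round(2)
def down(a):
    """tool pointing down, its y axis at world angle a (deg)"""
    a=np.radians(a);y=np.array([np.cos(a),np.sin(a),0]);z=np.array([0,0,-1.]);return np.c_[np.cross(y,z),y,z]
E
python3 - <<'E'
from h import *
print(r.camera_info("wrist")); 
im=r.get_image("top")
save(cv2.resize(im[140:270,190:290],None,fx=5,fy=4.5*1.0,interpolation=cv2.INTER_CUBIC),"crop1.png")
m=r.outline_of("top","bin")[0]; print(m["box"])
rect=cv2.boxPoints(cv2.minAreaRect(np.argwhere(m["mask"])[:,::-1].astype(np.float32)))
for p in rect: print(p,onz("top",p,.07))
print("bin rows",rows([.46,-.2,.40],down(0),16))
E
```

```text
{'fx': 337.9711741620235, 'fy': 337.9711741620235, 'cx': 323.2416857045363, 'cy': 199.55227154056004, 'k1': -0.052787665177665116, 'tool_from_camera': array([[-0.0003, -0.9511, -0.3088,  0.0792],
       [ 1.    , -0.0002, -0.0004,  0.    ],
       [ 0.0003, -0.3088,  0.9511, -0.1198],
       [ 0.    ,  0.    ,  0.    ,  1.    ]])}
[365.5, 156.6, 68.1, 81.0]
[364.341  166.5508] [ 0.5875 -0.1299  0.07  ]
[419.2354 153.5495] [ 0.6208 -0.2884  0.07  ]
[435.8308 223.619 ] [ 0.4197 -0.3259  0.07  ]
[380.9364 236.6203] [ 0.3874 -0.1697  0.07  ]
bin rows [-51.71 -18.63  -8.98   0.    -0.     4.38]
```

View pics/crop1.png

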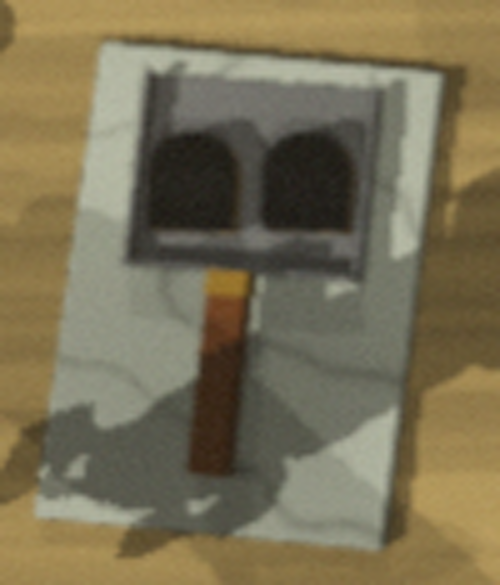

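The crop shows the two black D-blocks on the steel blade, with the handle pointing toward the robot. I'll look at the box with the wrist camera first.

```bash
R='[-42,-15,-7.2,0,0,3.5]'; python3 -m pendant '[[-42,-15,-7.2,0,0,3.5],[-42,-15,-7.2,0,0,3.5],[-42,-15,-7.2,0,0,3.5],[-42,-15,-7.2,0,0,3.5],[-42,-15,-7.2,0,0,3.5],[-42,-15,-7.2,0,0,3.5],[-42,-15,-7.2,0,0,3.5],[-42,-15,-7.2,0,0,3.5],[-42,-15,-7.2,0,0,3.5],[-42,-15,-7.2,0,0,3.5]]' -1
python3 -m pendant '[[-42,-15,-7.2,0,0,3.5],[-42,-15,-7.2,0,0,3.5],[-42,-15,-7.2,0,0,3.5],[-42,-15,-7.2,0,0,3.5],[-42,-15,-7.2,0,0,3.5],[-42,-15,-7.2,0,0,3.5],[-42,-15,-7.2,0,0,3.5],[-42,-15,-7.2,0,0,3.5],[-42,-15,-7.2,0,0,3.5],[-42,-15,-7.2,0,0,3.5],[0,0,0,0,0,0],[0,0,0,0,0,0]]'
python3 - <<'E'
from h import *
s=r.observe(); im=r.get_image("wrist"); save(im,"wbin.png")
m=r.outline_of("wrist","bin")[0]; print(m["p"],m["box"])
rect=cv2.boxPoints(cv2.minAreaRect(np.argwhere(m["mask"])[:,::-1].astype(np.float32)))
for p in rect: print(p,onz("wrist",p,.07,s))
for q in r.place_of("wrist","bin_rim"): print(q,onz("wrist",q["point"],.07,s))
g=down(84); print("shovel rows",rows([.40,.255,.32],g,14))
E
```

```text
time: 1.85
position: [0.463, 0.2254, 0.3287]
tool_rot: [[-0.574, 0.819, 0.0], [0.819, 0.574, 0.0], [0.0, 0.0, -1.0]]
ft_force: [0.3, -0.2, 0.4]
finger_gap: 0.999
grip_force: 0.0
time: 3.35
position: [0.4607, -0.2116, 0.4002]
tool_rot: [[-0.003, 1.0, 0.0], [1.0, 0.003, 0.001], [0.001, 0.0, -1.0]]
ft_force: [0.6, 0.6, -0.4]
finger_gap: 1.0
grip_force: 0.0
0.79 [271.2, 103.1, 159.2, 126.5]
[269.1882 124.488 ] [ 0.3898 -0.1753  0.07  ]
[419.8184  95.7965] [ 0.5845 -0.1381  0.07  ]
[440.6674 205.2538] [ 0.6273 -0.2865  0.07  ]
[290.0372 233.9453] [ 0.4129 -0.331   0.07  ]
{'point': [355.3, 169.9], 'p': 0.56} [ 0.5045 -0.2359  0.07  ]
shovel rows [31.26 19.3   5.72 -0.   -0.   -5.98]
```

View pics/wbin.png

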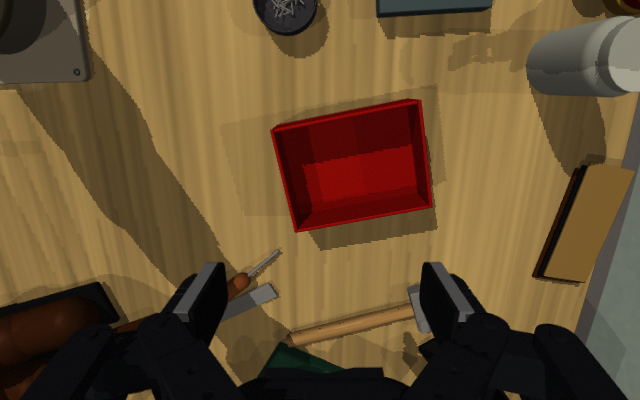

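The red box fills the centre, with rim corners at about (272,130), (420,99), (431,206) and (297,231). Its left long rim faces the shovel. Next is the view over the shovel.

```bash
python3 -m pendant '[[32,20,5.5,0,0,-6],[32,20,5.5,0,0,-6],[32,20,5.5,0,0,-6],[32,20,5.5,0,0,-6],[32,20,5.5,0,0,-6],[32,20,5.5,0,0,-6],[32,20,5.5,0,0,-6]]'
python3 -m pendant '[[32,20,5.5,0,0,-6],[32,20,5.5,0,0,-6],[32,20,5.5,0,0,-6],[32,20,5.5,0,0,-6],[32,20,5.5,0,0,-6],[32,20,5.5,0,0,-6],[32,20,5.5,0,0,-6],[0,0,0,0,0,0],[0,0,0,0,0,0]]'
python3 - <<'E'
from h import *
sb=dict(position=np.array([.4607,-.2116,.4002]),tool_rot=np.array([[-0.003,1,0],[1,.003,.001],[.001,0,-1]]))
C=np.array([onz("wrist",p,.07,sb) for p in ((272,130),(420,99),(431,206),(297,231))]); print(C,C.mean(0)); print("yaw",np.degrees(np.arctan2(*(C[1]-C[0])[1::-1])),np.degrees(np.arctan2(*(C[2]-C[3])[1::-1])))
s=r.observe(); im=r.get_image("wrist"); save(im,"wshov.png")
for l,z in (("shovel",.015),("shovel_edge",.015),("shovel_grip",.05),("heel_a",.018),("slab",0)):
    for q in r.place_of("wrist",l)[:3]: print(l,q["p"],q["point"],onz("wrist",q["point"],z,s))
print(s["position"],s["time"])
E
```

```text
time: 4.38
position: [0.5222, 0.0411, 0.3614]
tool_rot: [[-0.676, 0.737, -0.0], [0.737, 0.676, 0.0], [0.0, -0.0, -1.0]]
ft_force: [1.2, -0.7, -0.2]
finger_gap: 0.999
grip_force: 0.0
time: 5.5
position: [0.4006, 0.2666, 0.3234]
tool_rot: [[-0.995, 0.101, 0.0], [0.101, 0.995, 0.0], [-0.0, 0.0, -1.0]]
ft_force: [0.4, -0.6, 0.1]
finger_gap: 1.0
grip_force: 0.0
[[ 0.393  -0.1821  0.07  ]
 [ 0.5849 -0.1417  0.07  ]
 [ 0.6133 -0.2873  0.07  ]
 [ 0.423  -0.326   0.07  ]] [ 0.5036 -0.2343  0.07  ]
yaw 11.870929985931305 11.48256407311974
shovel 0.77 [314.0, 272.4] [0.5684 0.2359 0.015 ]
shovel 0.62 [319.6, 218.8] [0.4871 0.2526 0.015 ]
shovel_edge 0.83 [312.7, 307.1] [0.6268 0.2275 0.015 ]
shovel_grip 0.84 [311.0, 193.2] [0.4393 0.2475 0.05  ]
heel_a 0.83 [284.9, 270.4] [0.5593 0.1953 0.018 ]
heel_a 0.82 [373.3, 4.9] [0.2344 0.3405 0.018 ]
heel_a 0.63 [335.5, 266.3] [0.56   0.2676 0.018 ]
slab 0.97 [315.4, 217.6] [0.4905 0.2462 0.    ]
[0.4006 0.2666 0.3234] 5.5
```

View pics/wshov.png

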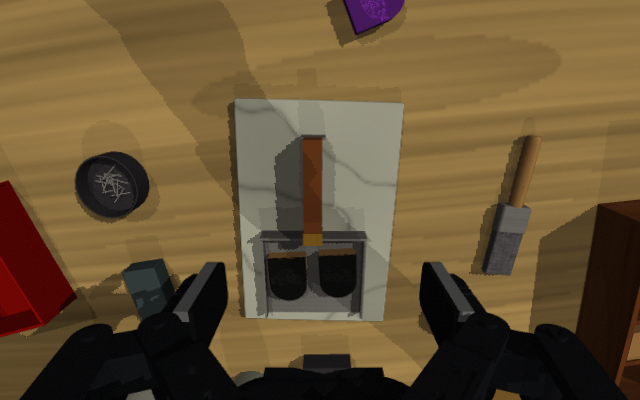

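The handle runs from about (313,137) to (313,236). The back wall is at row 235 and the two black heels at (288,277) and (337,273). I'm computing the handle axis.

```bash
python3 - <<'E'
from h import *
s=r.observe(); 
a=onz("wrist",(313.5,137),.061,s); b=onz("wrist",(312.5,240),.061,s); print(a,b,np.linalg.norm(b-a),np.degrees(np.arctan2(*(b-a)[1::-1])))
for p in ((262,234),(370,232)): print(onz("wrist",p,.041,s))
for p in ((265,317),(362,318)): print(onz("wrist",p,.018,s))
y=np.degrees(np.arctan2(*(b-a)[1::-1])); u=(b-a)/np.linalg.norm(b-a)
g=a+u*.090   # shovel x=-105
print(g, "hover", rows([g[0],g[1],.16],down(y+90),8))
E
```

```text
[0.371  0.2581 0.061 ] [0.4966 0.2426 0.061 ] 0.1265307446400382 -7.017523657597421
[0.4906 0.1768 0.041 ]
[0.5022 0.3162 0.041 ]
[0.6352 0.1534 0.018 ]
[0.6519 0.2984 0.018 ]
[0.4604 0.2471 0.061 ] hover [-7.63 -1.53 20.42  0.    0.    0.14]
```

```bash
python3 -m pendant '[[-7.6,-1.5,20,0,0,0],[-7.6,-1.5,20,0,0,0],[-7.6,-1.5,20,0,0,0],[-7.6,-1.5,20,0,0,0],[-7.6,-1.5,20,0,0,0],[-7.6,-1.5,20,0,0,0],[-7.6,-1.5,20,0,0,0],[-7.6,-1.5,20,0,0,0],[0,0,0,0,0,0]]'
python3 - <<'E'
from h import *
s=r.observe(); im=r.get_image("wrist"); save(im,"wh.png"); print(s["position"],s["time"])
for l,z in (("shovel_grip",.05),("shovel_edge",.015)):
    for q in r.place_of("wrist",l)[:2]: print(l,q["p"],q["point"],onz("wrist",q["point"],z,s))
a,b=[onz("wrist",(c,60),.061,s) for c in (300,330)]
print(proj("wrist",[.371,.2581,.061],s),proj("wrist",[.4966,.2426,.061],s))
E
```

```text
time: 6.92
position: [0.4597, 0.2474, 0.1621]
tool_rot: [[-0.995, 0.103, -0.002], [0.103, 0.995, -0.002], [0.002, -0.002, -1.0]]
ft_force: [0.3, -0.8, 1.1]
finger_gap: 1.0
grip_force: 0.0
[0.4597 0.2474 0.1621] 6.925
shovel_grip 0.63 [322.7, 182.1] [0.4425 0.2485 0.05  ]
shovel_edge 0.84 [321.5, 355.7] [0.6279 0.2277 0.015 ]
[326.0215  73.7407] [322.3359 258.1798]
```

View pics/wh.png

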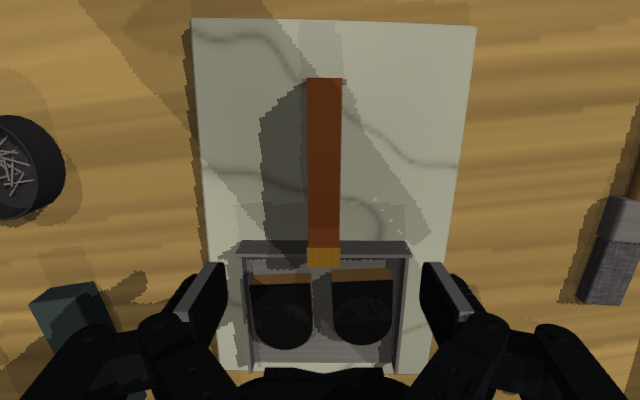

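The handle runs (325,78) to (323,247), centred between the fingers. I'll descend and grip it behind the blade.

```bash
python3 -m pendant '[[0,0,15,0,0,0],[0,0,20,0,0,0],[0,0,20,0,0,0],[0,0,20,0,0,0],[0,0,16,0,0,0],[0,0,11,0,0,0],[0,0,5,0,0,0],[0,0,0,0,0,0],[0,0,0,0,0,0]]'
python3 -m pendant '[[0,0,0,0,0,0],[0,0,0,0,0,0],[0,0,0,0,0,0],[0,0,0,0,0,0],[0,0,0,0,0,0],[0,0,0,0,0,0],[0,0,0,0,0,0],[0,0,0,0,0,0],[0,0,0,0,0,0],[0,0,0,0,0,0]]' 1
```

```text
time: 8.2
position: [0.4602, 0.2486, 0.0568]
tool_rot: [[-0.995, 0.102, 0.001], [0.102, 0.995, 0.001], [-0.001, 0.001, -1.0]]
ft_force: [-0.8, 0.0, -0.3]
finger_gap: 1.003
grip_force: 0.0
time: 9.45
position: [0.46, 0.2483, 0.0565]
tool_rot: [[-0.995, 0.102, 0.0], [0.102, 0.995, 0.0], [-0.0, 0.0, -1.0]]
ft_force: [-0.8, -0.9, 5.3]
finger_gap: 0.245
grip_force: 59.7
```

Gripped. Now a slow lift, then a look at whether the blade droops.

```bash
python3 -m pendant '[[0,0,-2,0,0,0],[0,0,-4,0,0,0],[0,0,-6,0,0,0],[0,0,-9,0,0,0],[0,0,-12,0,0,0],[0,0,-15,0,0,0],[0,0,-15,0,0,0],[0,0,-15,0,0,0],[0,0,-12,0,0,0],[0,0,-8,0,0,0],[0,0,-4,0,0,0],[0,0,0,0,0,0]]'
python3 - <<'E'
from h import *
s=r.observe(); im=r.get_image("wrist"); save(im,"lift.png"); print(s["ft_force"],s["ft_torque"])
im=r.get_image("scene"); save(cv2.resize(im[150:310,300:480],None,fx=3.5,fy=3.5),"lift_s.png")
q=r.place_of("wrist","shovel_edge")[0]; print(q)
p=s["position"];u=-s["tool_rot"][:,0]
for dx,z in ((.174,.05),(.170,.05)): print(proj("wrist",p+u*dx-np.array([0,0,.006+.035]),s), proj("wrist",p+u*.17-np.array([0,0,.051]),s))
E
```

```text
time: 10.95
position: [0.4599, 0.2483, 0.1583]
tool_rot: [[-0.995, 0.102, -0.0], [0.102, 0.995, 0.0], [0.0, 0.0, -1.0]]
ft_force: [-0.2, 0.5, -4.9]
finger_gap: 0.246
grip_force: 58.7
[-0.1981  0.5114 -4.8546] [0.0585 0.356  0.0337]Traceback (most recent call last):
  File "<stdin>", line 4, in <module>
IndexError: list index out of range
```

View pics/lift.png

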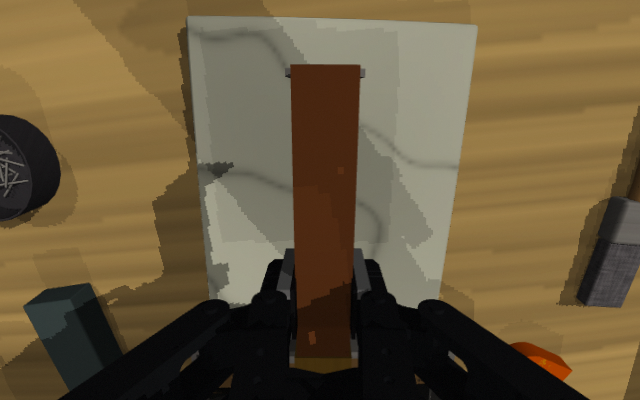

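View pics/lift_s.png

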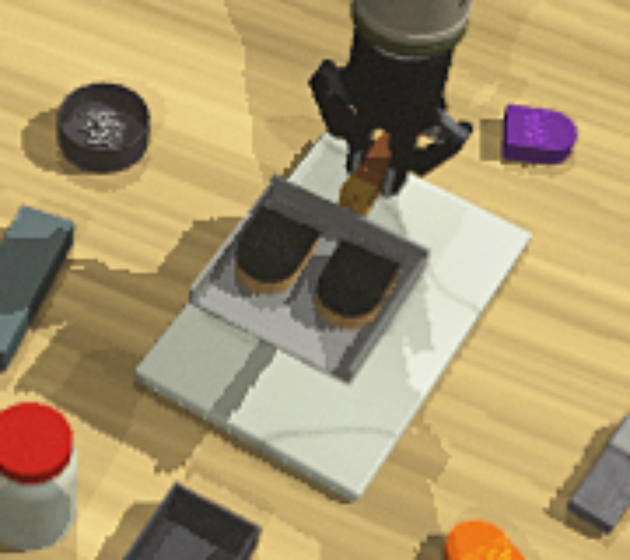

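The shovel is lifted with both heels on the blade (crop (275,245) and (355,280)). The front corners are at crop (348,380) and (192,297), and the rear end of the handle is at wrist (325,65). I'm fitting the pitch of the shovel in the grip.

```bash
cat >> h.py <<'E'
def shpose(s,pitch,yaw=0,gx=-.109,gz=.0285+.0065):
    """world pose of shovel from tool pose; pitch deg front-down about grip"""
    R=np.array(s["tool_rot"]); 
    B=np.c_[-R[:,0],R[:,1],-R[:,2]]  # shovel axes x=-tool x, z=-tool z
    B=np.c_[B[:,0],np.cross(B[:,2],B[:,0]),B[:,2]]
    B=B@Ro.from_euler("zy",[yaw,pitch],degrees=True).as_matrix()
    g=np.array(s["position"])+R[:,2]*.0065
    return B,g-B@np.array([gx,0,.035])
E
python3 - <<'E'
from h import *
from scipy.optimize import least_squares
s=r.observe(); 
obs=[("scene",(.065,.07,.002),(300+348/3.5,150+380/3.5)),("scene",(.065,-.07,.002),(300+192/3.5,150+297/3.5)),
("scene",(-.065,.07,.026),(300+428/3.5,150+252/3.5)),("scene",(-.065,-.07,.026),(300+275/3.5,150+180/3.5)),
("wrist",(-.195,0.011,.046),(360,66)),("wrist",(-.195,-.011,.046),(291,66))]
# y handed: left=+y
def f(v):
    B,o=shpose(s,v[0],v[1],v[2]/1000); return np.concatenate([proj(c,o+B@np.array(p),s)-px for c,p,px in obs])
for v in ((0,0,-109),): print(f(v).round(1))
q=least_squares(f,(0,0,-109)); print(q.x,q.fun.round(1))
E
```

```text
[-0.   1.2 -1.6  1.4  0.1 -0.7 -1.3 -1.7 -2.5  2.4 -2.1  2.5]
[  -0.296    -0.438  -108.2584] [-0.4  0.8 -1.8  0.7  0.  -0.9 -1.2 -2.1 -0.5  0.2  0.1 -0.3]
```

The shovel sits level in the grip. I'm computing the transit to the left long rim of the box.

```bash
cat >> h.py <<'E'
BC=np.array([.5036,-.2343,.07]);BY=np.radians(11.7);N=np.array([-np.sin(BY),np.cos(BY),0])
def pour(pitch,off=.070,dz=0.):
    """TCP pose that puts the shovel edge at rim (off from box centre), pitched front-down"""
    R=down(11.7)@Ro.from_euler("y",-pitch,degrees=True).as_matrix()
    if R[2,0]<0 and pitch>0: R=down(11.7)@Ro.from_euler("y",pitch,degrees=True).as_matrix()
    B,o=shpose(dict(position=np.zeros(3),tool_rot=R),0,0,-.108)
    e=o+B@np.array([.065,0,0])
    return BC+N*off+[0,0,dz]-e,R
E
python3 - <<'E'
from h import *
s=r.observe()
p,R=pour(0,.070,.045); print(p,R); print("carry",rows(p,R,22))
p,R=pour(40); B,o=shpose(dict(position=p,tool_rot=R),0,0,-.108); print(p,R,"edge",o+B@[.065,0,0],"xaxis",B[:,0])
E
```

```text
[0.4543 0.0037 0.1565] [[-0.2028  0.9792  0.    ]
 [ 0.9792  0.2028  0.    ]
 [ 0.      0.     -1.    ]]
carry [-7.51 -9.22  0.06 -0.   -0.    3.29]
[ 0.4679 -0.0621  0.213 ] [[-0.1553  0.9792 -0.1303]
 [ 0.7501  0.2028  0.6294]
 [ 0.6428  0.     -0.766 ]] edge [ 0.4894 -0.1658  0.07  ] xaxis [ 0.1553 -0.7501 -0.6428]
```

```bash
python3 -m pendant '[[-1.5,-1.9,0,0,0,0.7],[-3.75,-4.6,0,0,0,1.65],[-6,-7.3,0,0,0,2.6],[-7.5,-9.2,0,0,0,3.3],[-7.5,-9.2,0,0,0,3.3],[-7.5,-9.2,0,0,0,3.3],[-7.5,-9.2,0,0,0,3.3],[-7.5,-9.2,0,0,0,3.3],[-7.5,-9.2,0,0,0,3.3],[-7.5,-9.2,0,0,0,3.3],[-7.5,-9.2,0,0,0,3.3],[-7.5,-9.2,0,0,0,3.3]]'
python3 -m pendant '[[-7.5,-9.2,0,0,0,3.3],[-7.5,-9.2,0,0,0,3.3],[-7.5,-9.2,0,0,0,3.3],[-7.5,-9.2,0,0,0,3.3],[-7.5,-9.2,0,0,0,3.3],[-7.5,-9.2,0,0,0,3.3],[-7.5,-9.2,0,0,0,3.3],[-7.5,-9.2,0,0,0,3.3],[-7.5,-9.2,0,0,0,3.3],[-6,-7.3,0,0,0,2.6],[-3.75,-4.6,0,0,0,1.65],[0,0,0,0,0,0]]'
python3 - <<'E'
from h import *
p,R=pour(0,.070,.045); print(rows(p,R,1)); s=r.observe(); print(s["position"],s["ft_force"])
im=r.get_image("scene"); save(cv2.resize(im[130:290,200:400],None,fx=3.5,fy=3.5),"hover.png")
B,o=shpose(s,0,0,-.108)
for P in ((.065,.07,0),(.065,-.07,0)): print((proj("scene",o+B@P)-[200,130])*3.5)
b=BC+N*.075; t=np.array([np.cos(BY),np.sin(BY),0])
for k in (-.1,.1): print("rim",(proj("scene",b+t*k)-[200,130])*3.5)
E
```

```text
time: 12.6
position: [0.497, 0.1305, 0.1583]
tool_rot: [[-0.758, 0.653, 0.0], [0.653, 0.758, 0.0], [0.0, 0.0, -1.0]]
ft_force: [-0.3, -0.3, -3.2]
finger_gap: 0.25
grip_force: 58.8
time: 14.1
position: [0.4622, 0.0157, 0.1584]
tool_rot: [[-0.267, 0.964, 0.0], [0.964, 0.267, 0.0], [0.0, 0.0, -1.0]]
ft_force: [-0.1, 0.1, -5.0]
finger_gap: 0.247
grip_force: 58.7
[ -9.53 -10.82   1.87   0.02  -0.02   3.79]
[0.4622 0.0157 0.1584] [-0.129   0.0719 -4.9678]
[241.3418 200.1129]
[282.687   84.8203]
rim [301.4899  82.92  ]
rim [230.327  241.5519]
```

View pics/hover.png

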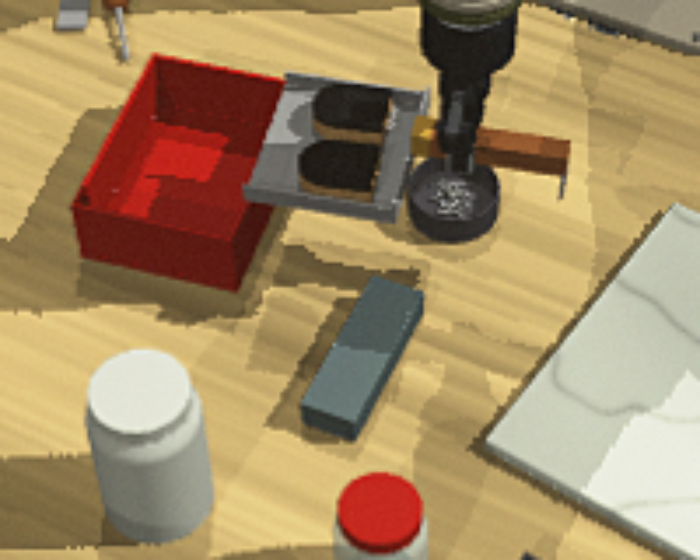

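Both heels are still on the blade (crop (340,165) and (352,110)), and the blade's front is just over the box's left rim. Next I'll finish the alignment, tip 4° and come down to just above the rim.

```bash
python3 -m pendant '[[-1.5,-1.7,2,0,0,0.6],[-3,-3.5,4,0,0,1.2],[-3,-3.5,6,0,0,1.2],[-2,-2.1,8,0,0,0.8],[0,0,8,0,0,0],[0,0,6,0,0,0],[0,0,3,0,0,0],[0,0,0,0,0,0]]'
python3 - <<'E'
from h import *
p,R=pour(4,.070,.003); print(rows(p,R,4)); s=r.observe(); print(s["position"],s["ft_force"])
E
```

```text
time: 15.15
position: [0.4541, 0.0041, 0.1211]
tool_rot: [[-0.203, 0.979, -0.0], [0.979, 0.203, -0.0], [-0.0, -0.0, -1.0]]
ft_force: [-0.0, -0.1, -3.6]
finger_gap: 0.249
grip_force: 58.8
[-0.91  0.03 -1.36 -0.01  1.    0.01]
[0.4541 0.0041 0.1211] [-0.032  -0.0792 -3.5676]
```

```bash
python3 -m pendant '[[-0.9,0,-1.4,0,1,0],[-0.9,0,-1.4,0,1,0],[-0.9,0,-1.4,0,1,0],[-0.9,0,-1.4,0,1,0],[0,0,0,0,0,0]]'
python3 -m pendant '[[0.07,0,1,0,0,0],[0.07,0,1,0,0,0],[0.07,0,1,0,0,0],[0,0,0,0,0,0]]'
python3 - <<'E'
from h import *
s=r.observe(); B,o=shpose(s,0,0,-.108); e=o+B@[.065,0,0]; print(s["position"],s["ft_force"],s["ft_torque"],"edge",e,"off",(e-BC)@N)
E
```

```text
time: 15.78
position: [0.455, -0.0001, 0.1269]
tool_rot: [[-0.202, 0.979, -0.014], [0.977, 0.202, 0.069], [0.07, 0.0, -0.998]]
ft_force: [0.0, 0.0, -4.0]
finger_gap: 0.25
grip_force: 58.8
time: 16.27
position: [0.4548, 0.0009, 0.1238]
tool_rot: [[-0.203, 0.979, -0.014], [0.977, 0.204, 0.068], [0.07, -0.0, -0.998]]
ft_force: [0.3, 0.6, -2.1]
finger_gap: 0.25
grip_force: 59.0
[0.4548 0.0009 0.1238] [ 0.3231  0.6098 -2.1099] [ 0.0973  0.0783 -0.0107] edge [ 0.4894 -0.1652  0.0703] off 0.07056568756666258
```

```bash
python3 -m pendant '[[0.07,0,1,0,0,0],[0.07,0,1,0,0,0],[0,0,0,0,0,0],[0,0,0,0,0,0]]'
python3 - <<'E'
from h import *
s=r.observe(); B,o=shpose(s,0,0,-.108); e=o+B@[.065,0,0]; print(s["position"],s["ft_force"],s["ft_torque"],"edge",e,"off",(e-BC)@N)
E
```

```text
time: 16.77
position: [0.4549, 0.0013, 0.122]
tool_rot: [[-0.203, 0.979, -0.014], [0.977, 0.204, 0.069], [0.07, 0.0, -0.998]]
ft_force: [-0.3, 2.5, 0.9]
finger_gap: 0.247
grip_force: 59.5
[0.4549 0.0013 0.122 ] [-0.3422  2.5144  0.946 ] [ 0.003   0.1037 -0.0691] edge [ 0.4895 -0.1649  0.0685] off 0.0708651416286836
```

```bash
python3 -m pendant '[[0.07,0,1,0,0,0],[0,0,0.7,0,0,0],[0,0,0,0,0,0],[0,0,0,0,0,0]]'
python3 - <<'E'
from h import *
s=r.observe(); B,o=shpose(s,0,0,-.108); e=o+B@[.065,0,0]; print(s["ft_force"],"edge",e,"off",(e-BC)@N)
for n in("heel_a","shovel_edge"):
  for q in r.place_of("scene",n) if r.get_image("scene") is not None else []: print(n,q)
p,R=pour(38,.070,-.0015); print(rows(p,R,17))
E
```

```text
time: 17.27
position: [0.4548, 0.0013, 0.1202]
tool_rot: [[-0.203, 0.979, -0.014], [0.977, 0.203, 0.068], [0.07, 0.0, -0.998]]
ft_force: [-1.5, 3.0, 2.4]
finger_gap: 0.243
grip_force: 59.6
[-1.4568  2.9959  2.3758] edge [ 0.4893 -0.1649  0.0667] off 0.07089704247654668
heel_a {'point': [438.9, 310.0], 'p': 0.96}
heel_a {'point': [449.8, 187.0], 'p': 0.77}
heel_a {'point': [298.5, 167.7], 'p': 0.68}
heel_a {'point': [295.1, 184.6], 'p': 0.55}
shovel_edge {'point': [274.8, 171.9], 'p': 0.75}
shovel_edge {'point': [304.0, 234.4], 'p': 0.46}
[-1.57  0.   -6.13 -0.    2.    0.  ]
```

```bash
python3 -m pendant '[[-1.6,0,-6.1,0,2,0],[-1.6,0,-6.1,0,2,0],[-1.6,0,-6.1,0,2,0],[-1.6,0,-6.1,0,2,0],[-1.6,0,-6.1,0,2,0],[-1.6,0,-6.1,0,2,0],[0,0,0,0,0,0]]'
python3 - <<'E'
from h import *
s=r.observe(); B,o=shpose(s,0,0,-.108); e=o+B@[.065,0,0]; print(s["ft_force"],"edge",e,"off",(e-BC)@N)
p,R=pour(40,.070,-.002); print(rows(p,R,12))
E
```

```text
time: 18.35
position: [0.4581, -0.0147, 0.1547]
tool_rot: [[-0.194, 0.979, -0.055], [0.942, 0.202, 0.269], [0.275, 0.0, -0.962]]
ft_force: [0.6, -1.0, 0.0]
finger_gap: 0.243
grip_force: 59.3
[ 0.5808 -1.0191  0.0098] edge [ 0.4894 -0.1664  0.0673] off 0.06933068572803715
[-1.48  0.   -6.05  0.    2.   -0.  ]
```

```bash
python3 -m pendant '[[-1.5,0,-5.9,0,2,0],[-1.5,0,-5.9,0,2,0],[-1.5,0,-5.9,0,2,0],[-1.5,0,-5.9,0,2,0],[-1.5,0,-5.9,0,2,0],[-1.5,0,-5.9,0,2,0],[-1.5,0,-5.9,0,2,0],[-1.5,0,-5.9,0,2,0],[-1.5,0,-6,0,2,0],[-1.5,0,-6,0,2,0],[-1.5,0,-6,0,2,0],[0,0,0,0,0,0]]'
python3 -m pendant '[[0,0,0,0,0,0],[0,0,0,0,0,0],[0,0,0,0,0,0],[0,0,0,0,0,0]]'
python3 - <<'E'
from h import *
s=r.observe(); B,o=shpose(s,0,0,-.108); e=o+B@[.065,0,0]; print(s["ft_force"],s["ft_torque"],"edge",e,"off",(e-BC)@N)
a=r.get_image("scene")[120:270,190:350]
for n in("heel_a",):
  for q in r.place_of("scene",n): print(n,q)
t=r.get_image("top")[140:260,290:450]; 
for q in r.place_of("top","heel_a"): print(q)
save(np.hstack([cv2.resize(a,(400,375)),cv2.resize(t,(400,300)).copy() if 0 else cv2.resize(t,(400,375))]),"tip.png")
E
```

```text
time: 19.85
position: [0.4669, -0.0571, 0.2055]
tool_rot: [[-0.159, 0.979, -0.124], [0.772, 0.201, 0.603], [0.615, -0.0, -0.788]]
ft_force: [0.4, -1.6, 0.3]
finger_gap: 0.247
grip_force: 59.6
time: 20.35
position: [0.4666, -0.0559, 0.2058]
tool_rot: [[-0.16, 0.979, -0.125], [0.772, 0.203, 0.603], [0.615, 0.0, -0.788]]
ft_force: [1.6, -4.8, 0.2]
finger_gap: 0.247
grip_force: 59.7
[ 1.5653 -4.8175  0.1982] [-2.1861 -0.4974 -0.1202] edge [ 0.4891 -0.1644  0.0666] off 0.07138730230839781
heel_a {'point': [438.0, 311.8], 'p': 0.76}
heel_a {'point': [450.6, 188.9], 'p': 0.54}
heel_a {'point': [265.7, 176.7], 'p': 0.53}
heel_a {'point': [265.0, 195.9], 'p': 0.5}
{'point': [207.8, 293.0], 'p': 0.91}
{'point': [174.9, 146.5], 'p': 0.64}
{'point': [390.5, 215.2], 'p': 0.54}
```

View pics/tip.png

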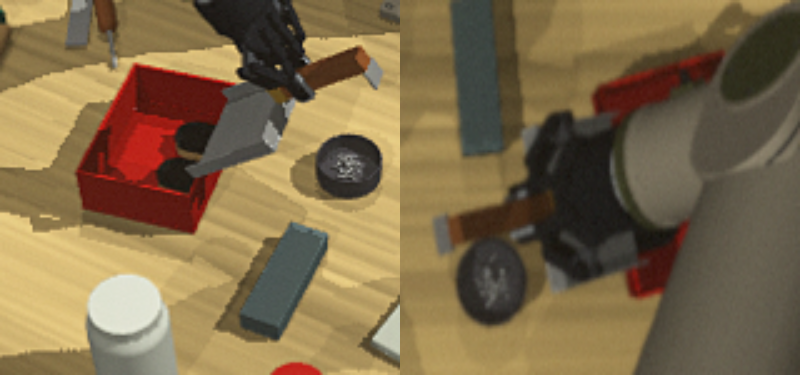

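```bash
python3 - <<'E'
from h import *
t=np.array([np.cos(BY),np.sin(BY),0])
for p in ((260,190),(268,175),(265.7,176.7),(265,195.9)):
    for z in (.015,.04,.08):
        w=onz("scene",p,z); d=w-BC; print(p,z,w,"along",d@t,"across",d@N)
E
```

```text
(260, 190) 0.015 [ 0.5237 -0.2039  0.015 ] along 0.025828674666887756 across 0.02569705012248408
(260, 190) 0.04 [ 0.5418 -0.1906  0.04  ] along 0.04623574369825291 across 0.035021100134130415
(260, 190) 0.08 [ 0.5707 -0.1694  0.08  ] along 0.07888705414843672 across 0.049939580152764396
(268, 175) 0.015 [ 0.4558 -0.2146  0.015 ] along -0.042833999672420596 across 0.028941943865926495
(268, 175) 0.04 [ 0.4753 -0.2012  0.04  ] along -0.02102519506410287 across 0.03819974998236505
(268, 175) 0.08 [ 0.5064 -0.1796  0.08  ] along 0.013868892309204987 across 0.05301223976866677
(265.7, 176.7) 0.015 [ 0.4657 -0.2174  0.015 ] along -0.03365677143089668 across 0.02420195788209432
(265.7, 176.7) 0.04 [ 0.485  -0.2039  0.04  ] along -0.01203531821032705 across 0.033556529920509136
(265.7, 176.7) 0.08 [ 0.5159 -0.1822  0.08  ] along 0.022559006942584055 across 0.04852384518197279
(265, 195.9) 0.015 [ 0.5377 -0.177   0.015 ] along 0.044977410466276735 across 0.04916838667477023
(265, 195.9) 0.04 [ 0.5555 -0.1643  0.04  ] along 0.06499356165935566 across 0.0580132737671079
(265, 195.9) 0.08 [ 0.584 -0.144  0.08 ] along 0.09701940356828179 across 0.07216509311484794
```

Both heels look down in the box at the foot of the blade (left crop (178,175) and (195,138)). I'll tip another 8° to be sure they are clear, then look with the networks.

```bash
python3 -m pendant '[[-1.5,0,-6,0,2,0],[-1.5,0,-6,0,2,0],[-1.5,0,-6,0,2,0],[-1.5,0,-6,0,2,0],[0,0,0,0,0,0],[0,0,0,0,0,0],[0,0,0,0,0,0],[0,0,0,0,0,0]]'
python3 - <<'E'
from h import *
s=r.observe(); B,o=shpose(s,0,0,-.108); e=o+B@[.065,0,0]; print(s["ft_force"],s["ft_torque"],"edge",e,"off",(e-BC)@N,B[:,0])
im=r.get_image("scene"); cv2.imwrite("tip2.png",im[:,:,::-1])
for n in("heel_a","shovel_edge"):
  for q in r.outline_of("scene",n): 
    if q["box"][0]<350: print(n,q["p"],q["box"],q["mask"].sum(),[onz("scene",np.argwhere(q["mask"]).mean(0)[::-1],z) for z in (.015,.025)])
E
```

```text
time: 21.55
position: [0.4707, -0.0755, 0.2199]
tool_rot: [[-0.142, 0.979, -0.146], [0.68, 0.204, 0.704], [0.719, 0.0, -0.695]]
ft_force: [-0.5, -2.1, -2.6]
finger_gap: 0.245
grip_force: 59.5
[-0.4941 -2.1348 -2.6126] [-1.8534 -0.4046 -0.0906] edge [ 0.4891 -0.1639  0.0666] off 0.07184836675042487 [ 0.1415 -0.6802 -0.7192]
heel_a 0.62 [251.0, 182.6, 14.8, 15.6] 168 [array([ 0.5233, -0.2066,  0.015 ]), array([ 0.5305, -0.2012,  0.025 ])]
heel_a 0.6 [255.7, 166.5, 23.6, 20.4] 198 [array([ 0.4603, -0.2174,  0.015 ]), array([ 0.4681, -0.212 ,  0.025 ])]
shovel_edge 0.8 [264.8, 127.2, 72.4, 65.5] 1229 [array([ 0.3524, -0.1663,  0.015 ]), array([ 0.361 , -0.1613,  0.025 ])]
shovel_edge 0.26 [296.6, 263.3, 24.0, 44.6] 1003 [array([0.7649, 0.0954, 0.015 ]), array([0.7702, 0.0982, 0.025 ])]
```

The heels have not moved since the last look, so they are off the blade. I'm withdrawing up along the blade's slope.

```bash
python3 -m pendant '[[3,0,-1,0,0,0],[7,0,-1,0,0,0],[12,0,-1,0,0,0],[15,0,0,0,0,0],[15,0,0,0,0,0],[12,0,0,0,0,0],[6,0,0,0,0,0],[0,0,0,0,0,0]]'
python3 - <<'E'
from h import *
s=r.observe(); im=r.get_image("wrist"); 
a=cv2.cvtColor(cv2.imread("pics/lift.png"),cv2.COLOR_BGR2RGB)
def feat(I):
    hsv=cv2.cvtColor(I,cv2.COLOR_RGB2HSV); m=((hsv[...,0]<14)&(hsv[...,1]>120)&(hsv[...,2]>40)).astype(np.uint8)
    m[:,:270]=0;m[:,380:]=0;n,l,st,c=cv2.connectedComponentsWithStats(m); k=1+st[1:,4].argmax(); 
    r0=st[k,1]; w=[(np.flatnonzero(l[i]==k).min(),np.flatnonzero(l[i]==k).max()) for i in (r0+5,r0+60,r0+120)]
    return st[k],w
print(feat(a));print(feat(im))
print(s["position"],s["ft_force"])
p=[.455,.03,.20];print("untilt",rows(p,down(11.7),12))
im=r.get_image("scene")
for q in r.outline_of("scene","heel_a"):
    if q["box"][0]<350: print(q["p"],q["box"],q["mask"].sum(),onz("scene",np.argwhere(q["mask"]).mean(0)[::-1],.022))
E
```

```text
time: 22.7
position: [0.4612, -0.03, 0.2726]
tool_rot: [[-0.142, 0.979, -0.146], [0.68, 0.204, 0.704], [0.719, 0.001, -0.695]]
ft_force: [-0.8, -0.7, -2.9]
finger_gap: 0.245
grip_force: 59.0
(array([  290,    65,    71,   248, 14747], dtype=int32), [(np.int64(291), np.int64(359)), (np.int64(292), np.int64(357)), (np.int64(293), np.int64(355))])
(array([  290,    65,    69,   235, 13836], dtype=int32), [(np.int64(290), np.int64(358)), (np.int64(291), np.int64(356)), (np.int64(293), np.int64(354))])
[ 0.4612 -0.03    0.2726] [-0.7935 -0.7246 -2.8753]
untilt [ 2.07  0.51  7.79 -0.   -3.83  0.  ]
0.72 [258.0, 166.1, 20.0, 20.6] 200 [ 0.4635 -0.2113  0.022 ]
0.45 [250.3, 181.6, 18.4, 16.5] 189 [ 0.5257 -0.2008  0.022 ]
```

There was no slip, the measured weight matches the empty shovel, and both heels are in the box. Next is leveling and going back.

```bash
python3 -m pendant '[[2,0.5,7.8,0,-3.8,0],[2,0.5,7.8,0,-3.8,0],[2,0.5,7.8,0,-3.8,0],[2,0.5,7.8,0,-3.8,0],[2,0.5,7.8,0,-3.8,0],[2,0.5,7.8,0,-3.8,0],[2,0.5,7.8,0,-3.8,0],[2,0.5,7.8,0,-3.8,0],[2,0.5,7.8,0,-3.8,0],[2,0.5,7.8,0,-3.8,0],[2,0.5,7.8,0,-3.8,0],[2,0.5,7.8,0,-3.8,0]]'
python3 - <<'E'
from h import *
s=r.observe(); print(s["position"],rows([.46,.2483,.15],down(84.1),20))
E
```

```text
time: 24.35
position: [0.4547, 0.0294, 0.1992]
tool_rot: [[-0.202, 0.979, -0.002], [0.979, 0.202, 0.005], [0.005, -0.001, -1.0]]
ft_force: [0.6, -0.4, -3.0]
finger_gap: 0.247
grip_force: 58.9
[0.4547 0.0294 0.1992] [ 7.91  8.63  2.49  0.01 -0.01 -3.62]
```

```bash
python3 -m pendant '[[4,4.3,1.2,0,0,-1.8],[7.9,8.6,2.5,0,0,-3.6],[7.9,8.6,2.5,0,0,-3.6],[7.9,8.6,2.5,0,0,-3.6],[7.9,8.6,2.5,0,0,-3.6],[7.9,8.6,2.5,0,0,-3.6],[7.9,8.6,2.5,0,0,-3.6],[7.9,8.6,2.5,0,0,-3.6],[7.9,8.6,2.5,0,0,-3.6],[7.9,8.6,2.5,0,0,-3.6],[7.9,8.6,2.5,0,0,-3.6]]'
python3 -m pendant '[[7.9,8.6,2.5,0,0,-3.6],[7.9,8.6,2.5,0,0,-3.6],[7.9,8.6,2.5,0,0,-3.6],[7.9,8.6,2.5,0,0,-3.6],[7.9,8.6,2.5,0,0,-3.6],[7.9,8.6,2.5,0,0,-3.6],[7.9,8.6,2.5,0,0,-3.6],[7.9,8.6,2.5,0,0,-3.6],[7.9,8.6,2.5,0,0,-3.6],[4,4.3,1.2,0,0,-1.8],[0,0,0,0,0,0],[0,0,0,0,0,0]]'
python3 - <<'E'
from h import *
s=r.observe(); print(s["position"],rows([.46,.2483,.065],down(84.1),8))
E
```

```text
time: 25.72
position: [0.4936, 0.1439, 0.1741]
tool_rot: [[-0.762, 0.647, -0.003], [0.647, 0.762, 0.008], [0.007, 0.004, -1.0]]
ft_force: [0.1, -0.5, -2.8]
finger_gap: 0.253
grip_force: 58.9
time: 27.22
position: [0.4608, 0.2479, 0.1514]
tool_rot: [[-0.994, 0.111, -0.001], [0.111, 0.994, 0.007], [0.002, 0.007, -1.0]]
ft_force: [0.4, 0.7, -4.1]
finger_gap: 0.246
grip_force: 58.9
[0.4608 0.2479 0.1514] [ 0.09  0.   10.8   0.05 -0.02 -0.06]
```

```bash
python3 -m pendant '[[0.1,0,6,0.05,0,0],[0.1,0,11,0.05,0,0],[0.1,0,14,0.05,0,0],[0.1,0,15,0.05,0,0],[0.1,0,15,0.05,0,0],[0,0,12,0.05,0,0],[0,0,8,0.05,0,0],[0,0,4,0.05,0,0],[0,0,2,0,0,0],[0,0,2,0,0,0],[0,0,2,0,0,0],[0,0,0,0,0,0]]'
python3 -m pendant '[[0,0,1,0,0,0],[0,0,1,0,0,0],[0,0,0,0,0,0],[0,0,0,0,0,0]]'
```

```text
time: 28.72
position: [0.4597, 0.2488, 0.0603]
tool_rot: [[-0.994, 0.109, -0.002], [0.109, 0.994, -0.0], [0.002, -0.0, -1.0]]
ft_force: [0.3, -0.0, -2.8]
finger_gap: 0.248
grip_force: 58.9
time: 29.22
position: [0.4598, 0.2488, 0.0584]
tool_rot: [[-0.994, 0.109, -0.002], [0.109, 0.994, 0.0], [0.002, -0.0, -1.0]]
ft_force: [0.1, 0.5, -2.7]
finger_gap: 0.25
grip_force: 58.9
```

```bash
python3 -m pendant '[[0,0,1,0,0,0],[0,0,0.7,0,0,0],[0,0,0,0,0,0],[0,0,0,0,0,0]]'
python3 -m pendant '[[0,0,0.5,0,0,0],[0,0,0,0,0,0],[0,0,0,0,0,0]]'
```

```text
time: 29.72
position: [0.46, 0.2489, 0.0569]
tool_rot: [[-0.994, 0.109, -0.002], [0.109, 0.994, 0.0], [0.002, 0.0, -1.0]]
ft_force: [0.7, -0.1, 1.5]
finger_gap: 0.248
grip_force: 59.5
time: 30.1
position: [0.4601, 0.2489, 0.0565]
tool_rot: [[-0.994, 0.109, -0.002], [0.109, 0.994, 0.0], [0.002, 0.0, -1.0]]
ft_force: [0.8, -1.5, 5.5]
finger_gap: 0.246
grip_force: 60.0
```

The shovel is on the slab (5.5 N, as when I gripped it). Now I'll let go and rise.

```bash
python3 -m pendant '[[0,0,0,0,0,0],[0,0,0,0,0,0],[0,0,0,0,0,0],[0,0,0,0,0,0],[0,0,0,0,0,0],[0,0,0,0,0,0],[0,0,0,0,0,0],[0,0,0,0,0,0]]' -1
python3 -m pendant '[[0,0,-5,0,0,0],[0,0,-10,0,0,0],[0,0,-20,0,0,0],[0,0,-30,0,0,0],[0,0,-30,0,0,0],[0,0,-30,0,0,0],[0,0,-30,0,0,0],[0,0,-10,0,0,0],[0,0,0,0,0,0],[0,0,0,0,0,0]]'
python3 - <<'E'
from h import *
s=r.observe(); im=r.get_image("wrist")
for l,z in (("shovel",.015),("shovel_edge",.015),("shovel_grip",.05)):
    for q in r.place_of("wrist",l)[:2]: print(l,q["p"],q["point"],onz("wrist",q["point"],z,s))
print([(q["p"],q["point"]) for q in r.place_of("wrist","heel_a")])
for c in("scene","top"):
  r.get_image(c)
  for q in r.outline_of(c,"heel_a"):
    w=onz(c,np.argwhere(q["mask"]).mean(0)[::-1],.024); d=w-BC; print(c,q["p"],q["mask"].sum(),w,"bin",d@[np.cos(BY),np.sin(BY),0],d@N)
print(s["time"])
E
```

```text
time: 31.1
position: [0.4598, 0.2488, 0.0561]
tool_rot: [[-0.994, 0.109, -0.002], [0.109, 0.994, 0.0], [0.002, -0.0, -1.0]]
ft_force: [-0.1, -0.5, 0.3]
finger_gap: 1.001
grip_force: 0.0
time: 32.35
position: [0.4596, 0.2485, 0.22]
tool_rot: [[-0.994, 0.109, -0.004], [0.109, 0.994, -0.001], [0.003, -0.001, -1.0]]
ft_force: [0.1, 0.4, -0.1]
finger_gap: 1.002
grip_force: 0.0
shovel_edge 0.69 [322.7, 320.5] [0.63   0.2287 0.015 ]
shovel_edge 0.65 [580.3, 181.4] [0.4942 0.5092 0.015 ]
shovel_grip 0.59 [322.0, 162.9] [0.4403 0.2492 0.05  ]
[(0.98, [498.6, 326.9])]
scene 0.6 191 [ 0.5264 -0.1983  0.024 ] bin 0.029659902267307366 0.030645863315726652
scene 0.6 513 [0.6811 0.4419 0.024 ] bin 0.31092979540624227 0.6261249764705015
scene 0.52 292 [0.2426 0.3426 0.024 ] bin -0.13854239697269882 0.6178383149841984
scene 0.47 190 [ 0.4665 -0.2115  0.024 ] bin -0.03173324997261223 0.02981595636647802
scene 0.37 1514 [ 0.7706 -0.1128  0.024 ] bin 0.28610391004201774 0.06483342615473091
top 0.95 332 [0.6699 0.4369 0.024 ] bin 0.2989167815419729 0.6235178586303515
top 0.53 321 [ 0.5273 -0.1926  0.024 ] bin 0.031641303280517306 0.036027374155844026
32.35
```

```bash
python3 -c "
from workcell import r
print(r.sign_off())"
```

```text
the job is handed in; nothing more can be done
None
```

Job handed in at 32 s of the 64 s allowed: the scene camera shows both heel blocks in the red box (the top camera picked out only one), and the empty shovel lies flat on the slab where it started, released, with the gripper clear.

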